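# Make up a counterweight on the lab spring balance

### The job

Make up a counterweight for the centrifuge on the spring balance: take the loose steel rings one by one and thread each over the pin on the tray, until the needle rests between the two long bars of the dial, then stop and leave the spare rings on the bench. The pin stands off the tray's centre in a direction that has to be felt for: search with light pressure, lower each ring until it lies down on the tray or the ring below rather than dropping it, and never push the tray hard or down near its stop. Do not disturb the jar, the bottle or the box.

Things in the scene. Friction and masses are not known exactly. Their poses are not given: they have to be found in the camera images.
- balance: spring balance, fixed, at a new place and yaw each time: white housing 150 x 150 mm, 100 mm high; origin centre of underside, z up. Its +x side (away from the robot) carries a dial of 42 mm radius with a needle and two long black bars. A round steel tray stands above it on a vertical spring.
- tray_top (a point): centre of the tray's flat upper face (130 mm diameter, 8 mm thick, no rim), straight above the balance's origin; 163 mm above the bench when joint pan reads 0, sinking with it.
- tray: the steel tray with its upright steel pin; origin 8 mm below point tray_top. The pin is 12 mm thick, 52 mm tall, flat-topped (1 mm chamfer), and firm. Its axis is 7 mm off tray_top, in a direction that is not measured, differs each time and stays the same during a run. Tray and pin should take no push or blow over 15 N.
- pan (a joint): balance reading: how far the tray has sunk, in m; stop at 0.050, over 0.047 is overload. Spring 250 N/m (1 N sinks it 4 mm), damped 12 N per m/s. It turns the needle clockwise, 50 rad per m. Empty it reads 0.004 to 0.013; each ring adds 0.007 to 0.009. The dial's long bars are at 0.023 and 0.033: finally the needle rests between them (two or three rings).
- ring1_mid (a point): one of four equal plain steel rings lying flat and loose on the bench: 52 mm outer diameter, 15 mm bore, 14 mm high, about 0.2 kg; this point is its centre, half-way up (7 mm), z along the bore. All four are alike; any may be used.
- ring2_mid (a point): one of four equal plain steel rings lying flat and loose on the bench: 52 mm outer diameter, 15 mm bore, 14 mm high, about 0.2 kg; this point is its centre, half-way up (7 mm), z along the bore. All four are alike; any may be used.
- ring3_mid (a point): one of four equal plain steel rings lying flat and loose on the bench: 52 mm outer diameter, 15 mm bore, 14 mm high, about 0.2 kg; this point is its centre, half-way up (7 mm), z along the bore. All four are alike; any may be used.
- ring4_mid (a point): one of four equal plain steel rings lying flat and loose on the bench: 52 mm outer diameter, 15 mm bore, 14 mm high, about 0.2 kg; this point is its centre, half-way up (7 mm), z along the bore. All four are alike; any may be used.
- jar: bystander: amber glass jar with white cap, 56 mm diameter, 75 mm tall, loose; origin centre of underside
- flask: bystander: clear glass bottle with blue cap, 70 mm diameter, 160 mm tall, loose; origin centre of underside
- tipbox: bystander: grey pipette-tip box with clear lid, 85 x 120 mm (x, y), 52 mm high, loose; origin centre of underside

How it is judged:
By the outcome, as a careful person would: the job done as asked, in the order asked, and still so for the second after the job is handed in, with the robot touching nothing.
It also fails if it takes over 72 s, if anything falls off the work surface, if the arm or the gripper's body presses on something with over 40 N, if the wrist force passes 120 N, or if a joint passes its speed limit or range.

### The arm

A 6-joint arm with a two-finger parallel gripper is mounted at the origin on the work surface. World frame = base frame: x ahead of the robot, y to its left, z up, the work surface at z = 0. Lengths are in m, angles in degrees, forces in N, time in s.
With the tool pointing down it reaches from about 0.3 to 0.75 m from the base axis. Payload 8.5 kg.
Tool frame: the origin (TCP) lies on the centre line of the jaws, within the pads' length; the fingertips stand 17 mm ahead of it and the grasp point (between the pads) lies 2 mm behind it (env.tcp_to_tips is the distance from the TCP to the fingertips, in m); z points along the fingers, y is the line along which they close (so a half turn about z gives the same grasp; the last joint's range is limited). The gripper opens to 85 mm and grips with 20 to 120 N. Pads are 22 mm wide; open, the fingers measure 114 mm over their backs; the gripper's body (76 mm by 85 mm) begins 54 mm behind the grasp point. The pads swing forward as they close: fully open they stand 13 mm farther back than shut.
Start: joints at [63.982, 21.807, 74.336, -0, 83.858, -12.336], TCP at [0.13, 0.534, 0.248] pointing down, gripper open.
Joint ranges: [-178.18, 178.18], [-50.72, 133.34], [12.68, 142.11], [-81.47, 261.47], [9.98, 163.14], [-165.26, 165.26]. Speed limits (degrees/s): [136.94, 136.94, 180, 180, 180, 180].

### API

Orientations are given as a 3x3 rotation matrix whose columns are the frame's x, y, z axes.
In Python, from rig import env gives the robot as it stands. The module is installed in compiled form; this text tells all that it offers.
- The arm moves only by the shell command python3 -m pendant 'ROWS' [FORCE]. ROWS is JSON, a list of rows, each a list of 7 numbers: the opening, from 0 (shut) to 1 (fully open), then the shift along the tool's x, y, z in m, then the turn, a rotation vector about the tool's x, y, z in rad. A call has 1 to 5 rows; each row is the pose to reach, as a shift and turn from the pose commanded when the call began, along the tool's axes at that moment; what a row does not reach only later rows make up. A row lasts 1/8 s, in which the tool goes at most 62.5 mm and 10.7 degrees, less where a joint would pass 70% of its speed; a pose out of reach is approached as far as the arm can. A call with a gripper value outside its range is refused whole. The fingers move at their own pace and stop on an object; FORCE is the grip in N (left out, the last holds). Time passes only in rows, so rows that repeat a pose let the fingers close. It gives the time, the measured TCP pose, the force, the opening and the grip force at its end, in the units of the state.
- env.observe(): the state, without advancing time (a new reading comes with each control period).
- env.get_image(name): name is "scene" or "top"; returns a dict with "image" (384x512x3 uint8, blue, green, red), "fx", "fy", "cx", "cy" (pixels), "pose" (4x4, takes a point from camera to world coordinates). Camera axes: x right, y up, looking along -z (the intrinsics and any distortion apply to the point x, -y, -z); pixel columns grow to the right and rows downward; lengths in m; the calibration is good to about 2 mm. A picture is of the moment at which its call begins. There is no depth.
- env.close_job(): hands the job in; it is judged then, once.
Trained networks look in the newest picture that a camera, given by its name, has taken for a name from the list of things; names that differ only in an ending like _2 or _b are one class to them, and where a whole thing is asked for, a point or a joint stands for the part that bears it (a point fixed in the world has none). Each returns a list of dicts, best first, with "conf" (0 to 1); they miss things now and then, are a little off and sometimes report something else, mostly with a low value. They report only what shows in the picture. A call takes as long as a camera call.
- env.find_in(camera, thing): "bbox" ([centre column, centre row, width, height] in pixels, round what is visible of it).
- env.trace(camera, thing): "mask" (384x512 bool, what is visible of it) and "bbox" ([centre column, centre row, width, height] in pixels, round what is visible of it).
- env.tip_of(camera, thing): "centre" ([column, row] in pixels: a listed point, or the origin of a listed thing).
The state is a dict: "time_s": time; "q": joint angles; "qvel": joint speeds; "joint_efforts": joint torques, N m; "position": TCP position; "tool_rot": TCP orientation; "ft_force": force on the tool from outside, world axes, zero at the start; "wrist_torque": the same for the moment, N m; "grip_width": finger opening in m; "gripper_force": force on a finger pad.
Only numpy, scipy, OpenCV 4.12 (cv2) and the standard library are available. Lean on these libraries where they do the work, as an engineer would, in place of code of your own. Each camera call takes 0.05 s, during which the arm holds its last target. There are 200 camera calls.

## Working session

There is one attempt and no reset: what is moved stays moved. The work goes in short steps, Python scripts to look and compute and a shell command to move; the robot and the scene stay as the last step left them, time stands still between calls to the robot, and variables do not carry over. Pictures are saved under pics/ and viewed, at most 10 in all, crops included, and the job is handed in when it is done.

```bash
mkdir -p pics; cat > h.py <<'E'
import numpy as np, cv2
from rig import env
def ray(im,uv):
    P=np.array(im["pose"]); d=np.array([(uv[0]-im["cx"])/im["fx"],-(uv[1]-im["cy"])/im["fy"],-1.0])
    return P[:3,3],P[:3,:3]@d
def at(im,uv,z):
    o,d=ray(im,uv); return o+d*(z-o[2])/d[2]
def proj(im,p):
    P=np.array(im["pose"]); c=P[:3,:3].T@(np.array(p)-P[:3,3])
    return np.array([im["cx"]+im["fx"]*c[0]/-c[2], im["cy"]-im["fy"]*c[1]/-c[2]])
E
python3 - <<'E'
from h import *
np.set_printoptions(precision=4,suppress=True)
s=env.observe(); print(s["position"],s["tool_rot"],s["ft_force"],env.tcp_to_tips)
Z=dict(ring1_mid=.007,tray_top=.155,balance=0,jar=0,flask=0,tipbox=0)
for c in("top","scene"):
    im=env.get_image(c); cv2.imwrite(f"pics/{c}0.png",im["image"]); print(c,im["pose"][:3,3],im["fx"],[k for k in im])
    for n,z in Z.items():
        for r in env.tip_of(c,n)[:6]:
            print(n,round(r["conf"],2),np.round(r["centre"],1),at(im,r["centre"],z)[:2])
E
```

```text
[0.13   0.5341 0.2477] [[-0.9716  0.2365 -0.0006]
 [ 0.2365  0.9716 -0.0013]
 [ 0.0003 -0.0014 -1.    ]] [-0.1802 -0.2515 -0.1486] 0.017
top [ 0.4468 -0.0799  1.1701] 413.2029035830213 ['image', 'fx', 'fy', 'cx', 'cy', 'pose']
ring1_mid 0.51 [255.7 201.5] [ 0.6194 -0.0748]
tray_top 0.63 [150.3 213.8] [0.5736 0.1873]
balance 0.66 [166.7 221.2] [0.5705 0.1807]
jar 0.73 [311.2 201.8] [ 0.6154 -0.233 ]
jar 0.62 [254.2 204.5] [ 0.6119 -0.0702]
flask 0.76 [252.3 157.1] [ 0.7514 -0.0682]
tipbox 0.61 [254.3 202.8] [ 0.6168 -0.0706]
tipbox 0.59 [360.1 177. ] [ 0.6836 -0.3764]
scene [ 0.9231 -0.4162  0.897 ] 429.06520727962305 ['image', 'fx', 'fy', 'cx', 'cy', 'pose']
ring1_mid 0.75 [266.5 227.7] [ 0.6209 -0.071 ]
ring1_mid 0.31 [314.7 264.7] [ 0.7607 -0.0646]
ring1_mid 0.21 [319.7 150.6] [0.5677 0.1892]
tray_top 0.64 [327.9 111.4] [0.5684 0.19  ]
balance 0.57 [322.6 153.4] [0.5763 0.192 ]
jar 0.78 [221.3 271.6] [ 0.6203 -0.2165]
flask 0.94 [312.7 261.1] [ 0.7507 -0.0583]
tipbox 0.73 [181.7 346.6] [ 0.6777 -0.3817]
```

View pics/top0.png

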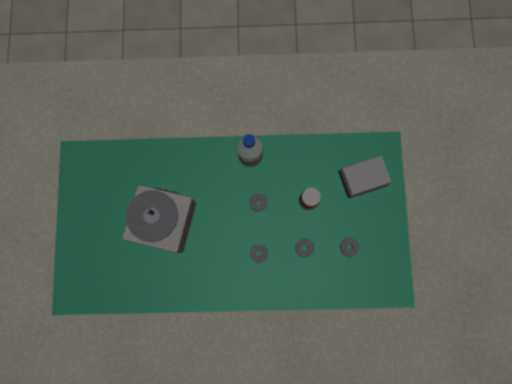

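View pics/scene0.png

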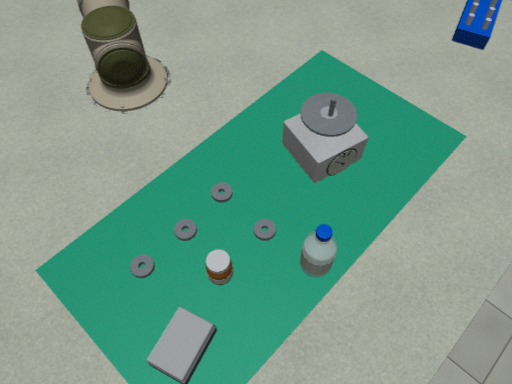

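The top view shows rings at about (258,202), (259,254), (305,248) and (349,247), with the tray near (151,215) and the pin near (151,212). The scene view shows the same four rings at (265,229), (222,191), (185,229) and (142,266), and the pin near (332,107). Next I measure these precisely.

```bash
python3 - <<'E'
from h import *
np.set_printoptions(precision=4,suppress=True)
T=env.get_image("top");S=env.get_image("scene")
def blobs(im,seeds):
    hsv=cv2.cvtColor(im["image"],cv2.COLOR_BGR2HSV); m=(hsv[...,1]<110).astype(np.uint8)
    n,l,st,ce=cv2.connectedComponentsWithStats(m)
    out=[]
    for u,v in seeds:
        w=l[v-12:v+13,u-12:u+13]; k=np.bincount(w[w>0]).argmax(); 
        c=[x for x in cv2.findContours((l==k).astype(np.uint8),cv2.RETR_EXTERNAL,cv2.CHAIN_APPROX_NONE)[0]][0]
        mm=cv2.moments(cv2.drawContours(np.zeros(m.shape,np.uint8),[c],0,1,-1),True); out.append((mm['m10']/mm['m00'],mm['m01']/mm['m00'])); print(st[k],end=' ')
    print(); return out
a=blobs(T,[(258,202),(259,254),(305,248),(349,247)]);b=blobs(S,[(265,229),(222,191),(185,229),(142,266)])
for p,q in zip(a,b): print(at(T,p,.007)[:2],at(S,q,.007)[:2])
for nm,im,(x,y) in(("t",T,(112,175)),("s",S,(270,80))):
    cv2.imwrite(f"pics/c{nm}.png",cv2.resize(im["image"][y:y+90,x:x+105],None,fx=6,fy=6,interpolation=cv2.INTER_CUBIC))
for nm,im in(("t",T),("s",S)):
  for r in env.trace("top" if nm=="t" else "scene","tray")[:1]:
    print(r["conf"],r["bbox"])
  for z in (.15,.155): print(z,[proj(im,[.5684,.19,z])])
E
python3 -c "
import cv2,numpy as np
a=cv2.imread('pics/ct.png');b=cv2.imread('pics/cs.png')
cv2.imwrite('pics/both.png',cv2.resize(np.vstack([a,b]),None,fx=.55,fy=.55))"
```

```text
[248 192  20  20 284] [249 244  20  20 300] [295 238  20  20 301] [340 237  20  20 302] 
[254 219  22  22 372] [211 182  21  21 327] [174 219  23  22 377] [130 254  24  24 429] 
[ 0.6191 -0.0805] [ 0.6198 -0.0773]
[ 0.4729 -0.0781] [ 0.4734 -0.0753]
[ 0.4859 -0.2075] [ 0.4867 -0.2044]
[ 0.4847 -0.3324] [ 0.4857 -0.3295]
0.78 [150.7, 217.7, 54.8, 51.3]
0.15 [array([149.7042, 216.1314])]
0.155 [array([149.1777, 215.9065])]
0.75 [329.0, 114.5, 57.7, 45.2]
0.15 [array([327.6133, 112.8928])]
0.155 [array([327.9092, 111.4095])]
```

View pics/ct.png

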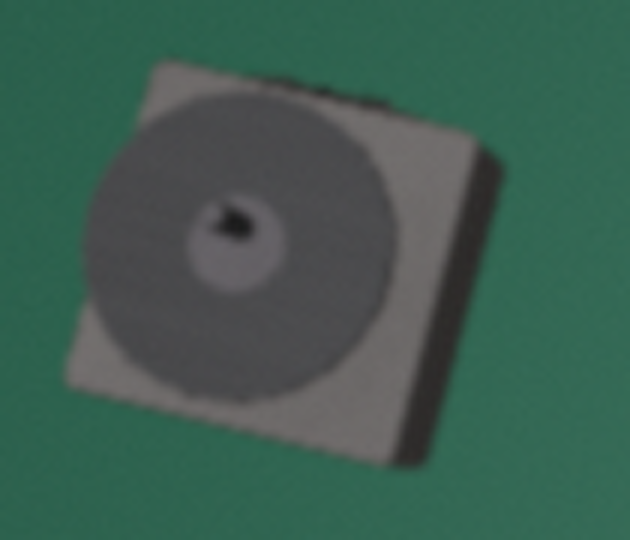

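View pics/cs.png

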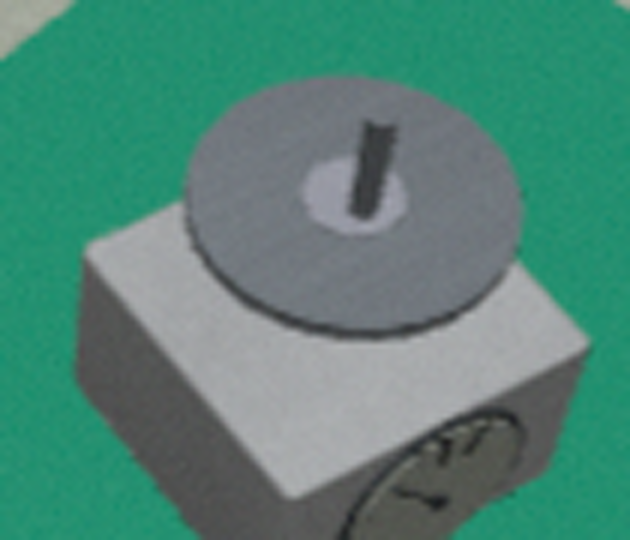

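The top crop shows the tray disc centred at crop (241,247) and the dark pin from about (245,236) up to (222,213). In the scene crop the pin runs from base (363,209) to top (380,127), and the tray face is centred near (354,200). I'll fit these with the calibration.

```bash
python3 - <<'E'
from h import *
from scipy.optimize import least_squares
np.set_printoptions(precision=4,suppress=True)
T=env.get_image("top");S=env.get_image("scene")
t=lambda p,o:(np.array(p)+.5)/6-.5+np.array(o)
to,so=(112,175),(270,80)
tc,sc=t((241,247),to),t((354,200),so)
# pin segmentation: dark pixels
for im,(x,y),n in((T,(143,205),18),(S,(322,96),24)):
    g=cv2.cvtColor(im["image"],cv2.COLOR_BGR2GRAY)[y:y+n,x:x+n]; print(x,y); print(g)
d=lambda a,b:a-b
def tri(a,b):
    o1,d1=ray(T,a);o2,d2=ray(S,b);A=np.stack([d1,-d2],1);s=np.linalg.lstsq(A,o2-o1,rcond=None)[0]
    return o1+d1*s[0],o2+d2*s[1]
print("tray",tri(tc,sc))
print("pintop",tri(t((222,213),to),t((380,129),so)))
print("pinbase",tri(t((245,238),to),t((363,211),so)))
E
```

```text
143 205
[[ 74  74  75  76  75  76  76  75  76  76  75  75  76  76  75  76  75  74]
 [ 72  74  74  75  75  75  77  77  77  77  77  76  75  75  76  76  76  76]
 [ 73  73  74  74  75  77  79  84  86  86  85  81  78  75  76  77  75  76]
 [ 74  75  75  79  81  78  76  85  91  95  94  91  87  81  76  75  76  77]
 [ 74  75  80  87  89  83  69  69  79  89  95  97  94  88  81  76  74  77]
 [ 74  77  86  94  94  83  61  44  52  68  83  93  97  94  88  81  75  74]
 [ 75  79  89  92  90  76  51  32  31  42  59  84  96  97  94  86  78  75]
 [ 79  86  90  85  77  59  41  32  28  31  44  74  92  97  97  91  81  77]
 [ 85  93  94  88  77  63  49  41  35  34  46  74  93  98  97  94  85  77]
 [ 86  95  97  97  92  84  76  65  56  54  66  83  95  98  99  95  86  76]
 [ 88  95  98 100 100  98  95  89  82  82  86  93  98  97  98  96  87  76]
 [ 88  96  99 100 100  99 100  97  97  96  97  97  97  97  98  95  87  77]
 [ 85  94 100 100 100  99  99  99  98  99  99  98  98  98  98  93  85  77]
 [ 82  92  99  99 101  99  99  99  99  98  99  97  98  98  96  91  81  76]
 [ 79  90  97 101  99 100  99  99  99  98 
[... 2211 characters left out ...]
 98  77  64  67 102 145 154 154 149 133 118 117
  121 120 119 119 115 118]
 [141 150 152 152 152 156 146 122  98 107 133 156 154 146 124 114 120 120
  121 120 119 119 119 122]
 [117 124 139 148 155 151 155 152 154 156 153 152 146 126 114 122 121 120
  120 121 120 120 120 119]
 [121 114 110 121 138 147 146 147 150 148 141 136 129 124 120 118 122 118
  121 120 117 116 116 120]
 [119 120 117 119 117 119 122 118 118 117 115 124 121 121 123 121 121 118
  119 117 119 120 120 118]]
tray (array([0.5688, 0.184 , 0.1533]), array([0.5723, 0.1877, 0.1547]))
pintop (array([0.5768, 0.1794, 0.2011]), array([0.58  , 0.1827, 0.2024]))
pinbase (array([0.5729, 0.1831, 0.1505]), array([0.5772, 0.1877, 0.1522]))
```

```bash
python3 -m pendant '[[0.75,-0.478,-0.512,0,0,0,0],[0.75,-0.478,-0.512,0,0,0,0],[0.75,-0.478,-0.512,0,0,0,0],[0.75,-0.478,-0.512,0,0,0,0],[0.75,-0.478,-0.512,0,0,0,0]]' 40
cat > d.py <<'E'
import sys
from h import *
t=np.array([float(x) for x in sys.argv[1:4]]); s=env.observe(); R=np.array(s["tool_rot"])
print("pos",np.round(s["position"],4),"R0",np.round(R[:,0],4),"z",np.round(R[:,2],4),"tooldelta",np.round(R.T@(t-s["position"]),4),"F",np.round(s["ft_force"],2),"t",s["time_s"],"w",round(s["grip_width"],4))
E
python3 d.py .4731 -.0767 .12
```

```text
time_s: 1.62
position: [0.2839, 0.2603, 0.2486]
tool_rot: [[-0.972, 0.236, 0.001], [0.236, 0.972, 0.0], [-0.001, 0.001, -1.0]]
ft_force: [0.5, 0.8, -0.2]
grip_width: 0.064
gripper_force: 0.0
pos [0.2839 0.2603 0.2486] R0 [-9.717e-01  2.361e-01 -8.000e-04] z [ 1.e-03  4.e-04 -1.e+00] tooldelta [-0.2633 -0.2828  0.1286] F [ 0.46  0.77 -0.19] t 1.625 w 0.064
```

```bash
python3 - <<'E'
from h import *
from scipy.optimize import minimize
S=env.get_image("scene")
g=cv2.cvtColor(S["image"],cv2.COLOR_BGR2GRAY).astype(float)
x0,y0,n=316,92,34
w=np.clip((110-g[y0:y0+n-8,x0:x0+n])/48,0,1)
a=np.linspace(0,2*np.pi,40)
def sil(p,z,k=8):
    pts=[proj(S,[p[0]+.006*np.cos(t),p[1]+.006*np.sin(t),zz]) for t in a for zz in(z,z+.052)]
    q=((np.array(pts)+.5-[x0,y0])*k).astype(np.float32)
    m=np.zeros(((n-8)*k,n*k),np.float32); cv2.fillConvexPoly(m,cv2.convexHull(q).astype(np.int32),1)
    return cv2.GaussianBlur(cv2.resize(m,(n,n-8),interpolation=cv2.INTER_AREA),(0,0),.6)
def tray(p):
    q=np.array([proj(S,[p[0]+.065*np.cos(t),p[1]+.065*np.sin(t),p[2]]) for t in a])
    e=(np.array([q[:,0].min(),q[:,0].max(),q[:,1].min()])+.5-[270,270,80])*6-.5
    return e
for z in(.150,.154,.158):
    f=lambda p:((sil(p,z)-w)**2).sum()
    r=minimize(f,[.577,.188],method="Nelder-Mead",options=dict(initial_simplex=[[.573,.184],[.580,.186],[.575,.192]]))
    u=minimize(lambda p:((tray([*p,z])-[187,522,76])**2).sum(),[.57,.188],method="Nelder-Mead")
    print(z,r.x.round(4),round(r.fun,2),"tray",u.x.round(4),round(u.fun,1),"off",((r.x-u.x)*1e3).round(1))
E
```

```text
0.15 [0.5811 0.1808] 15.87 tray [0.5691 0.1927] 1.5 off [ 12.  -11.9]
0.154 [0.583  0.1775] 16.02 tray [0.5712 0.1892] 6.6 off [ 11.8 -11.7]
0.158 [0.5848 0.1748] 16.31 tray [0.5733 0.1857] 15.2 off [ 11.5 -10.9]
```

```bash
python3 -m pendant '[[0.75,-0.263,-0.283,0,0,0,0],[0.75,-0.263,-0.283,0,0,0,0],[0.75,-0.263,-0.283,0,0,0,0],[0.75,-0.263,-0.283,0.1,0,0,0],[0.75,-0.263,-0.283,0.17,0,0,0]]' 40
python3 d.py .4731 -.0767 .021
```

```text
time_s: 2.3
position: [0.4253, 0.0086, 0.1763]
tool_rot: [[-0.971, 0.238, 0.004], [0.238, 0.971, -0.001], [-0.004, -0.0, -1.0]]
ft_force: [1.2, -0.3, -0.2]
grip_width: 0.0642
gripper_force: 0.0
pos [0.4253 0.0086 0.1763] R0 [-0.9713  0.2379 -0.0043] z [ 0.0041 -0.0011 -1.    ] tooldelta [-0.066  -0.0715  0.1556] F [ 1.2  -0.32 -0.25] t 2.3 w 0.0642
```

```bash
python3 - <<'E'
from h import *
from scipy.optimize import minimize
S=env.get_image("scene"); S["image"]=cv2.imread("pics/scene0.png")
g=cv2.cvtColor(S["image"],cv2.COLOR_BGR2GRAY).astype(float)
x0,y0,n=322,97,22
w=np.clip((110-g[y0:y0+n,x0:x0+n])/48,0,1)
a=np.linspace(0,2*np.pi,40)
def sil(p,z,k=8):
    pts=[proj(S,[p[0]+.006*np.cos(t),p[1]+.006*np.sin(t),zz]) for t in a for zz in(z,z+.052)]
    q=((np.array(pts)+.5-[x0,y0])*k).astype(np.float32)
    m=np.zeros((n*k,n*k),np.float32); cv2.fillConvexPoly(m,cv2.convexHull(q).astype(np.int32),1)
    return cv2.GaussianBlur(cv2.resize(m,(n,n),interpolation=cv2.INTER_AREA),(0,0),.6)
for z in(.150,.154,.158):
    f=lambda p:((sil(p,z)-w)**2).sum()
    best=min(((f([x,y]),x,y) for x in np.arange(.565,.59,.001) for y in np.arange(.175,.2,.001)))
    print(z,np.round(best,4), f([.577,.188]))
print(proj(S,[.577,.188,.154]),proj(S,[.577,.188,.206]))
E
```

```text
0.15 [20.9433  0.581   0.18  ] 21.5784484103081
0.154 [20.5027  0.583   0.177 ] 23.553920332884445
0.158 [22.6306  0.578   0.186 ] 23.91179330398571
[330.22720651 114.10382146] [333.57906957  97.96439514]
```

```bash
python3 -m pendant '[[0.75,-0.066,-0.072,0.06,0,0,0],[0.75,-0.066,-0.072,0.09,0,0,0],[0.75,-0.066,-0.072,0.09,0,0,0],[0.75,-0.066,-0.072,0.09,0,0,0]]' 40
python3 d.py .4731 -.0767 .021; python3 -c "
from h import *
im=env.get_image('scene')['image']; cv2.imwrite('pics/g1.png',cv2.resize(im[120:280,120:320],None,fx=3,fy=3))"
```

```text
time_s: 2.85
position: [0.4706, -0.0743, 0.0864]
tool_rot: [[-0.972, 0.237, -0.001], [0.237, 0.972, 0.0], [0.001, 0.0, -1.0]]
ft_force: [0.3, -0.0, 0.4]
grip_width: 0.064
gripper_force: 0.0
pos [ 0.4706 -0.0743  0.0864] R0 [-9.715e-01  2.368e-01  9.000e-04] z [-8.e-04  5.e-04 -1.e+00] tooldelta [-0.003  -0.0017  0.0654] F [ 0.32 -0.    0.38] t 2.85 w 0.064
```

View pics/g1.png

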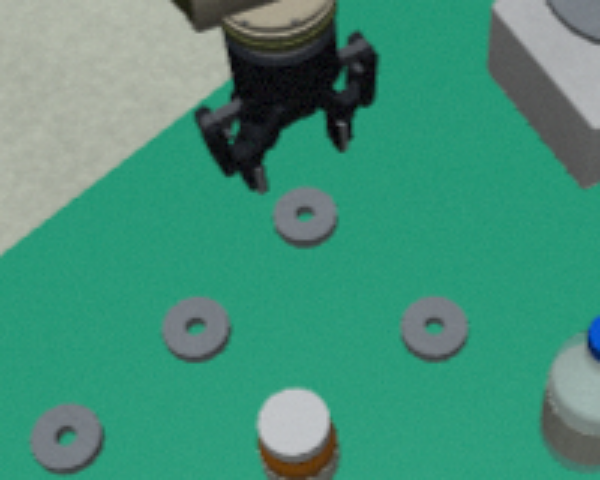

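The jaws straddle ring 2 (crop (305,216)) with the fingertips at (262,185) and (343,145), so I'm lowering.

```bash
python3 -m pendant '[[0.75,-0.003,-0.002,0.04,0,0,0],[0.75,-0.003,-0.002,0.062,0,0,0],[0.75,-0.003,-0.002,0.065,0,0,0],[0.75,-0.003,-0.002,0.065,0,0,0]]' 40
python3 d.py .4731 -.0767 .021
```

```text
time_s: 3.4
position: [0.4737, -0.077, 0.0226]
tool_rot: [[-0.972, 0.236, 0.002], [0.236, 0.972, -0.001], [-0.002, -0.0, -1.0]]
ft_force: [1.0, -0.3, 1.5]
grip_width: 0.0636
gripper_force: 0.0
pos [ 0.4737 -0.077   0.0226] R0 [-0.9718  0.2357 -0.002 ] z [ 1.9e-03 -8.0e-04 -1.0e+00] tooldelta [0.0007 0.0001 0.0016] F [ 1.   -0.3   1.49] t 3.4 w 0.0636
```

```bash
python3 -m pendant '[[0.55,0,0,0,0,0,0],[0.55,0,0,0,0,0,0],[0.55,0,0,0,0,0,0]]' 40; python3 d.py .4731 -.0767 .021
```

```text
time_s: 3.78
position: [0.4739, -0.0774, 0.0232]
tool_rot: [[-0.972, 0.236, 0.003], [0.236, 0.972, -0.001], [-0.003, -0.0, -1.0]]
ft_force: [-2.2, 2.6, 13.7]
grip_width: 0.0494
gripper_force: 39.0
pos [ 0.4739 -0.0774  0.0232] R0 [-0.9716  0.2365 -0.003 ] z [ 0.0028 -0.0011 -1.    ] tooldelta [0.0009 0.0005 0.0022] F [-2.17  2.56 13.75] t 3.775 w 0.0494
```

```bash
python3 -m pendant '[[0.7,0,0,-0.005,0,0,0],[0.7,0,0,-0.005,0,0,0],[0.55,0,0,-0.005,0,0,0],[0.55,0,0,-0.005,0,0,0],[0.55,0,0,-0.005,0,0,0]]' 40; python3 d.py .4731 -.0767 .026
```

```text
time_s: 4.4
position: [0.4735, -0.0773, 0.0273]
tool_rot: [[-0.972, 0.237, 0.001], [0.237, 0.972, -0.0], [-0.001, -0.0, -1.0]]
ft_force: [-3.1, 1.7, 16.1]
grip_width: 0.048
gripper_force: 33.7
pos [ 0.4735 -0.0773  0.0273] R0 [-0.9716  0.2366 -0.0014] z [ 1.3e-03 -3.0e-04 -1.0e+00] tooldelta [0.0006 0.0005 0.0013] F [-3.09  1.69 16.13] t 4.4 w 0.048
```

```bash
python3 -m pendant '[[0.5,0,0,-0.03,0,0,0],[0.5,0,0,-0.08,0,0,0],[0.5,0,0,-0.08,0,0,0],[0.5,0,0,-0.08,0,0,0]]' 50; python3 d.py .5768 .1854 .26
```

```text
time_s: 4.9
position: [0.4729, -0.0772, 0.1057]
tool_rot: [[-0.972, 0.237, -0.001], [0.237, 0.972, 0.0], [0.001, 0.0, -1.0]]
ft_force: [0.0, -0.6, -0.0]
grip_width: 0.0426
gripper_force: 0.0
pos [ 0.4729 -0.0772  0.1057] R0 [-9.716e-01  2.366e-01  8.000e-04] z [-7.e-04  3.e-04 -1.e+00] tooldelta [-0.0387  0.2797 -0.1543] F [ 0.02 -0.6  -0.05] t 4.9 w 0.0426
```

```bash
cat >> h.py <<'E'
def rings():
    for c in("top","scene"):
        im=env.get_image(c); hsv=cv2.cvtColor(im["image"],cv2.COLOR_BGR2HSV); m=(hsv[...,1]<110).astype(np.uint8)
        for k in cv2.findContours(m,cv2.RETR_EXTERNAL,cv2.CHAIN_APPROX_NONE)[0]:
            b=cv2.boundingRect(k)
            if 17<b[2]<27 and 17<b[3]<27:
                mm=cv2.moments(cv2.drawContours(np.zeros_like(m),[k],0,1,-1),True)
                uv=(mm['m10']/mm['m00'],mm['m01']/mm['m00']); print(c,b,np.round(at(im,uv,.007)[:2],4))
E
python3 -c "
from h import *
rings()
im=env.get_image('scene')['image']; cv2.imwrite('pics/g2.png',cv2.resize(im[120:280,120:320],None,fx=3,fy=3))"
```

```text
scene (130, 254, 24, 24) [ 0.4857 -0.3296]
scene (253, 219, 23, 22) [ 0.6198 -0.0773]
scene (174, 219, 23, 22) [ 0.4867 -0.2043]
scene (211, 182, 21, 20) [ 0.4728 -0.0748]
```

View pics/g2.png

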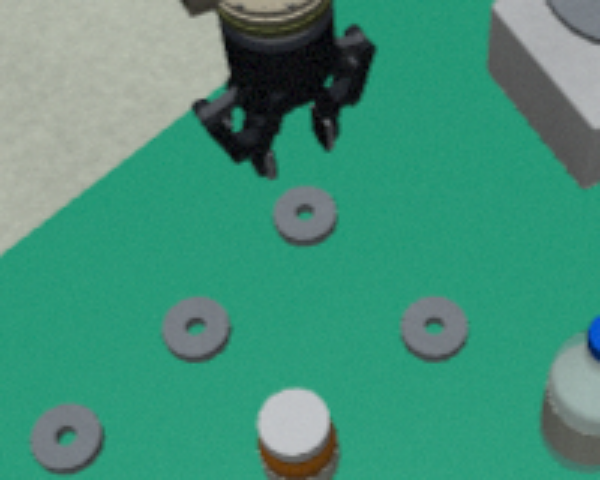

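The ring is still lying flat at crop (305,214); the tips only caught its top edge, so I must grasp about 10 mm lower.

```bash
python3 -m pendant '[[0.75,0,0,0,0,0,0],[0.75,0,0.001,0.04,0,0,0],[0.75,0,0.001,0.08,0,0,0],[0.75,0,0.001,0.09,0,0,0],[0.75,0,0.001,0.09,0,0,0]]' 50; python3 d.py .4725 -.0763 .013
```

```text
time_s: 5.68
position: [0.4736, -0.0764, 0.0163]
tool_rot: [[-0.972, 0.237, -0.001], [0.237, 0.972, 0.0], [0.001, 0.0, -1.0]]
ft_force: [0.8, -0.1, -0.3]
grip_width: 0.0642
gripper_force: 0.0
pos [ 0.4736 -0.0764  0.0163] R0 [-9.716e-01  2.365e-01  7.000e-04] z [-7.e-04  3.e-04 -1.e+00] tooldelta [ 0.0011 -0.0002  0.0033] F [ 0.85 -0.14 -0.32] t 5.675 w 0.0642
```

```bash
python3 -m pendant '[[0.75,0.001,0,0.003,0,0,0],[0.5,0.001,0,0.003,0,0,0],[0.5,0.001,0,0.003,0,0,0],[0.5,0.001,0,0.003,0,0,0]]' 50; python3 d.py .4725 -.0763 .013
```

```text
time_s: 6.18
position: [0.4728, -0.0762, 0.0145]
tool_rot: [[-0.972, 0.237, 0.002], [0.237, 0.972, -0.001], [-0.002, -0.0, -1.0]]
ft_force: [-2.1, -0.2, 8.1]
grip_width: 0.0501
gripper_force: 50.4
pos [ 0.4728 -0.0762  0.0145] R0 [-0.9716  0.2366 -0.0018] z [ 1.7e-03 -8.0e-04 -1.0e+00] tooldelta [ 0.0003 -0.0001  0.0015] F [-2.06 -0.16  8.13] t 6.175 w 0.0501
```

```bash
python3 -m pendant '[[0.5,0,0,-0.03,0,0,0],[0.5,0,0,-0.03,0,0,0]]' 50; python3 d.py .5768 .1854 .26
```

```text
time_s: 6.42
position: [0.4734, -0.0764, 0.045]
tool_rot: [[-0.972, 0.236, 0.004], [0.236, 0.972, -0.002], [-0.004, -0.001, -1.0]]
ft_force: [1.1, -0.3, -2.2]
grip_width: 0.05
gripper_force: 53.2
pos [ 0.4734 -0.0764  0.045 ] R0 [-0.9716  0.2364 -0.0043] z [ 0.004  -0.0017 -1.    ] tooldelta [-0.0395  0.2787 -0.2151] F [ 1.07 -0.26 -2.19] t 6.425 w 0.05
```

```bash
python3 -m pendant '[[0.5,0,0,-0.06,0,0,0],[0.5,0,0,-0.12,0,0,0],[0.5,0,0.03,-0.18,0,0,0],[0.5,-0.01,0.08,-0.21,0,0,0],[0.5,-0.02,0.14,-0.21,0,0,0]]' 50; python3 d.py .5768 .1854 .25
```

```text
time_s: 7.05
position: [0.5263, 0.0561, 0.2555]
tool_rot: [[-0.971, 0.238, 0.005], [0.238, 0.971, -0.001], [-0.005, 0.0, -1.0]]
ft_force: [1.1, -0.4, -2.6]
grip_width: 0.0499
gripper_force: 54.1
pos [0.5263 0.0561 0.2555] R0 [-0.9712  0.2381 -0.0054] z [ 5.4e-03 -8.0e-04 -1.0e+00] tooldelta [-0.0182  0.1376  0.0056] F [ 1.1  -0.42 -2.65] t 7.05 w 0.0499
```

```bash
python3 -m pendant '[[0.5,-0.01,0.06,0,0,0,0],[0.5,-0.018,0.11,0,0,0,0],[0.5,-0.018,0.137,0,0,0,0],[0.5,-0.018,0.137,0,0,0,0],[0.5,-0.018,0.137,0,0,0,0]]' 50; python3 d.py .5768 .1854 .228
python3 -c "
from h import *
im=env.get_image('scene')['image']; cv2.imwrite('pics/p1.png',cv2.resize(im[55:175,270:390],None,fx=5,fy=5,interpolation=cv2.INTER_CUBIC))"
```

```text
time_s: 7.68
position: [0.5747, 0.1835, 0.2525]
tool_rot: [[-0.972, 0.237, -0.001], [0.237, 0.972, -0.0], [0.001, -0.001, -1.0]]
ft_force: [-0.7, 0.5, -2.3]
grip_width: 0.0497
gripper_force: 54.1
pos [0.5747 0.1835 0.2525] R0 [-0.9716  0.2368  0.001 ] z [-1.2e-03 -4.0e-04 -1.0e+00] tooldelta [-0.0016  0.0024  0.0245] F [-0.66  0.49 -2.34] t 7.675 w 0.0497
```

View pics/p1.png

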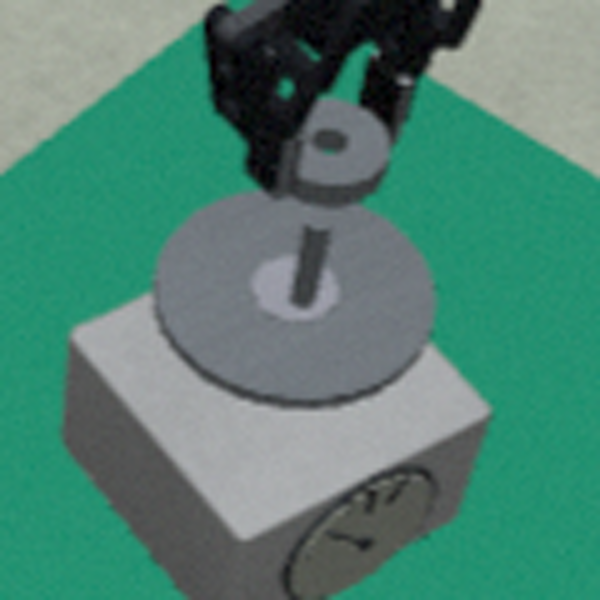

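The ring's bore shows at crop (331,140) just above the pin, whose top is near (317,223). I'll compute the relative offset from this one image.

```bash
python3 - <<'E'
from h import *
S=env.get_image("scene")
c=lambda u,v:((u+.5)/5-.5+270,(v+.5)/5-.5+55)
b=at(S,c(331,140),.252);print("bore",b)
for z in(.150,.154,.158):print("pin base",at(S,c(304,300),z)[:2],"top(front edge mid)",at(S,c(316,230),z+.052)[:2])
d=np.array(S["pose"])[:2,3]-b[:2];print("to camera",d/np.linalg.norm(d))
print(proj(S,[.5768,.1854,.2])-proj(S,[.5768,.1854,.206]))
E
```

```text
bore [0.57585205 0.18599991 0.252     ]
pin base [0.57638229 0.19032726] top(front edge mid) [0.57869581 0.18404076]
pin base [0.57823908 0.18707959] top(front edge mid) [0.5806782  0.18058628]
pin base [0.58009586 0.18383192] top(front edge mid) [0.5826606 0.1771318]
to camera [ 0.49958863 -0.86626278]
[-0.39869447  1.93740607]
```

```bash
python3 -m pendant '[[0.5,0,0,0.015,0,0,0],[0.5,0,0,0.022,0,0,0],[0.5,0,0,0.022,0,0,0],[0.5,0,0,0.022,0,0,0]]' 50; python3 d.py .5768 .185 .215
```

```text
time_s: 8.28
position: [0.5751, 0.184, 0.2314]
tool_rot: [[-0.972, 0.237, 0.0], [0.237, 0.972, 0.0], [-0.0, 0.0, -1.0]]
ft_force: [-0.6, 0.1, -1.4]
grip_width: 0.05
gripper_force: 54.0
pos [0.5751 0.184  0.2314] R0 [-9.716e-01  2.366e-01 -4.000e-04] z [ 4.e-04  0.e+00 -1.e+00] tooldelta [-0.0014  0.0014  0.0164] F [-0.58  0.1  -1.38] t 8.275 w 0.05
```

```bash
python3 -m pendant '[[0.5,-0.0015,0.0015,0.006,0,0,0],[0.5,-0.0015,0.0015,0.012,0,0,0],[0.5,-0.0015,0.0015,0.016,0,0,0],[0.5,-0.0015,0.0015,0.016,0,0,0]]' 50; python3 d.py .5768 .185 .215
```

```text
time_s: 8.78
position: [0.5766, 0.1851, 0.2148]
tool_rot: [[-0.972, 0.237, -0.001], [0.237, 0.972, -0.0], [0.001, -0.0, -1.0]]
ft_force: [-0.4, 0.1, -1.5]
grip_width: 0.0501
gripper_force: 54.0
pos [0.5766 0.1851 0.2148] R0 [-9.716e-01  2.365e-01  8.000e-04] z [-8.e-04 -1.e-04 -1.e+00] tooldelta [-0.0002 -0.0001 -0.0002] F [-0.42  0.13 -1.49] t 8.775 w 0.0501
```

```bash
python3 -m pendant '[[0.5,0,0,0,0,0,0]]' 50; python3 d.py .5768 .185 .215
```

```text
time_s: 8.9
position: [0.5768, 0.1852, 0.2154]
tool_rot: [[-0.972, 0.237, 0.0], [0.237, 0.972, 0.0], [-0.0, 0.0, -1.0]]
ft_force: [0.8, 0.8, -1.7]
grip_width: 0.0503
gripper_force: 54.1
pos [0.5768 0.1852 0.2154] R0 [-9.716e-01  2.366e-01 -3.000e-04] z [ 3.e-04  1.e-04 -1.e+00] tooldelta [ 0.     -0.0002  0.0004] F [ 0.79  0.81 -1.7 ] t 8.9 w 0.0503
```

```bash
python3 -m pendant '[[0.5,0,0,0.003,0,0,0],[0.5,0,0,0.006,0,0,0],[0.5,0,0,0.006,0,0,0]]' 50; python3 d.py .5768 .185 .215
```

```text
time_s: 9.28
position: [0.5767, 0.1851, 0.2089]
tool_rot: [[-0.972, 0.237, -0.001], [0.237, 0.972, -0.0], [0.001, -0.0, -1.0]]
ft_force: [0.0, -0.4, -2.1]
grip_width: 0.0504
gripper_force: 54.1
pos [0.5767 0.1851 0.2089] R0 [-9.716e-01  2.365e-01  6.000e-04] z [-6.e-04 -1.e-04 -1.e+00] tooldelta [-0.0002 -0.0001 -0.0061] F [ 0.03 -0.38 -2.08] t 9.275 w 0.0504
```

```bash
python3 -m pendant '[[0.5,0,0,0,0,0,0]]' 50; python3 d.py .5768 .185 .215
```

```text
time_s: 9.4
position: [0.5768, 0.1851, 0.2093]
tool_rot: [[-0.972, 0.237, 0.0], [0.237, 0.972, -0.0], [-0.0, 0.0, -1.0]]
ft_force: [-0.1, -0.2, -2.0]
grip_width: 0.0499
gripper_force: 54.1
pos [0.5768 0.1851 0.2093] R0 [-9.716e-01  2.366e-01 -1.000e-04] z [ 1.e-04 -0.e+00 -1.e+00] tooldelta [-0.     -0.0001 -0.0057] F [-0.11 -0.18 -2.04] t 9.4 w 0.0499
```

```bash
python3 -m pendant '[[0.5,0,0,0.003,0,0,0],[0.5,0,0,0.006,0,0,0],[0.5,0,0,0.009,0,0,0],[0.5,0,0,0.009,0,0,0]]' 50
python3 -c "
from h import *
im=env.get_image('scene')['image']; cv2.imwrite('pics/p2.png',cv2.resize(im[55:175,270:390],None,fx=5,fy=5,interpolation=cv2.INTER_CUBIC))"
```

```text
time_s: 9.9
position: [0.5767, 0.1851, 0.1999]
tool_rot: [[-0.972, 0.237, -0.001], [0.237, 0.972, -0.0], [0.001, -0.0, -1.0]]
ft_force: [-0.3, -1.0, -1.6]
grip_width: 0.0499
gripper_force: 54.1
```

View pics/p2.png

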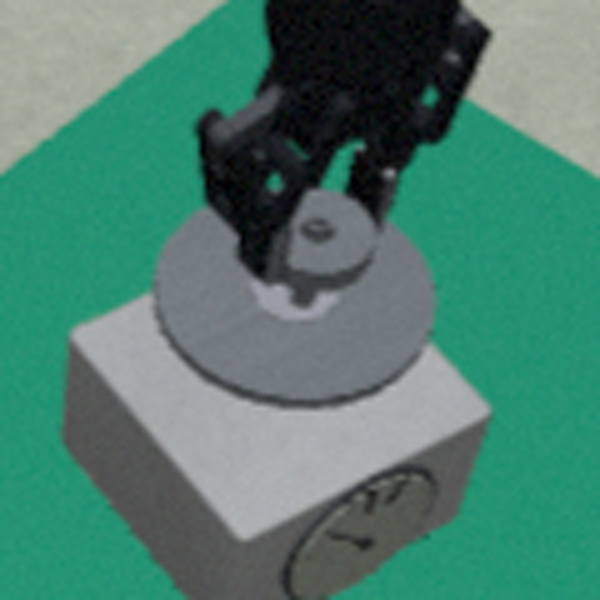

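Threaded at the first try: the pin's top shows inside the bore at crop (318,230), and its base shows below the ring.

```bash
python3 -m pendant '[[0.5,0,0,0.006,0,0,0],[0.5,0,0,0.012,0,0,0],[0.5,0,0,0.018,0,0,0],[0.5,0,0,0.023,0,0,0],[0.5,0,0,0.024,0,0,0]]' 50|grep -E "pos|force"
```

```text
position: [0.5766, 0.1851, 0.1758]
ft_force: [-0.2, 0.6, -2.3]
gripper_force: 54.0
```

```bash
python3 -m pendant '[[0.5,0,0,0.003,0,0,0],[0.5,0,0,0.006,0,0,0],[0.5,0,0,0.008,0,0,0],[0.5,0,0,0.010,0,0,0],[0.5,0,0,0.010,0,0,0]]' 50|grep -E "pos|force"; python3 d.py .5768 .185 .2
```

```text
position: [0.5767, 0.1851, 0.1662]
ft_force: [-0.5, -0.2, -1.5]
gripper_force: 54.1
pos [0.5767 0.1851 0.1662] R0 [-9.716e-01  2.366e-01  1.000e-04] z [-1.e-04  0.e+00 -1.e+00] tooldelta [-0.0001 -0.0001 -0.0338] F [-0.48 -0.16 -1.54] t 11.2 w 0.0502
```

```bash
python3 -m pendant '[[0.5,0,0,0.002,0,0,0],[0.5,0,0,0.004,0,0,0],[0.5,0,0,0.004,0,0,0]]' 50|grep -E "pos|ft_force"; python3 -m pendant '[[0.5,0,0,0,0,0,0]]'|grep -E "ft_force"
```

```text
position: [0.5769, 0.1852, 0.1622]
ft_force: [0.3, 0.4, 0.2]
ft_force: [-0.6, -0.4, -0.1]
```

```bash
python3 -m pendant '[[0.5,0,0,0.001,0,0,0],[0.5,0,0,0.002,0,0,0],[0.5,0,0,0.002,0,0,0]]' 50|grep -E "pos|ft_force"; python3 -m pendant '[[0.5,0,0,0,0,0,0]]'|grep -E "ft_force"
```

```text
position: [0.5769, 0.1851, 0.1602]
ft_force: [0.0, 0.4, -0.2]
ft_force: [0.4, -0.1, 0.5]
```

```bash
python3 -m pendant '[[0.68,0,0,0,0,0,0],[0.72,0,0,0,0,0,0],[0.75,0,0,-0.005,0,0,0],[0.75,0,0,-0.03,0,0,0],[0.75,0,0,-0.07,0,0,0]]' 50; python3 -m pendant '[[0.75,0,0,-0.03,0,0,0],[0.75,0,0,-0.03,0,0,0]]' >/dev/null; python3 d.py .6195 -.079 .25
python3 -c "
from h import *
im=env.get_image('scene')['image']; cv2.imwrite('pics/p3.png',cv2.resize(im[55:175,270:390],None,fx=5,fy=5,interpolation=cv2.INTER_CUBIC))"
```

```text
time_s: 12.82
position: [0.5763, 0.185, 0.2304]
tool_rot: [[-0.972, 0.237, -0.003], [0.237, 0.972, -0.0], [0.002, -0.001, -1.0]]
ft_force: [0.5, -0.1, -0.2]
grip_width: 0.0639
gripper_force: 0.0
pos [0.5774 0.1853 0.2629] R0 [-0.9716  0.2365 -0.0048] z [ 5.1e-03  6.0e-04 -1.0e+00] tooldelta [-0.1034 -0.2468  0.0129] F [-1.09 -0.58 -0.4 ] t 13.075 w 0.064
```

View pics/p3.png

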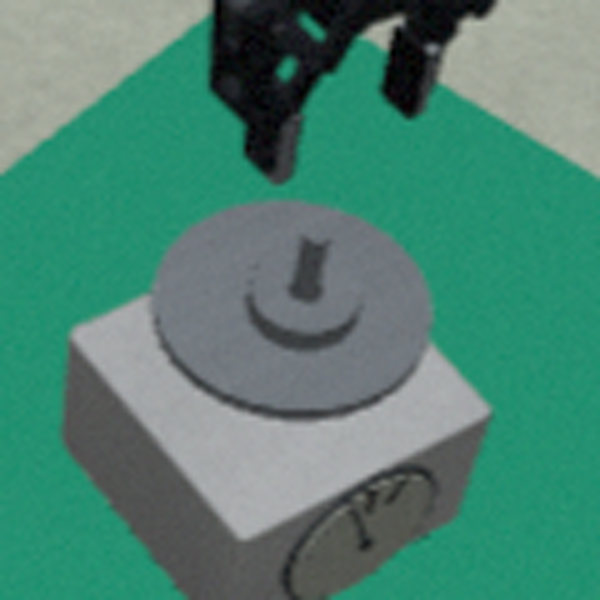

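The first ring lies flat on the tray around the pin (crop (305,305)), and the needle turned from (335,537) to (352,510). Next is ring 1.

```bash
python3 -m pendant '[[0.75,-0.103,-0.247,0,0,0,0],[0.75,-0.103,-0.247,0,0,0,0],[0.75,-0.103,-0.247,0.0,0,0,0],[0.75,-0.103,-0.247,0.04,0,0,0],[0.75,-0.103,-0.247,0.1,0,0,0]]' >/dev/null; python3 -m pendant '[[0.75,0,0,0,0,0,0],[0.75,0,0,0,0,0,0]]'>/dev/null; python3 d.py .6195 -.079 .06; python3 -c "
from h import *
rings()"
```

```text
pos [ 0.6182 -0.0741  0.1746] R0 [-0.9718  0.2357 -0.0014] z [ 1.4e-03 -2.0e-04 -1.0e+00] tooldelta [-0.0022 -0.0045  0.1146] F [ 0.   -0.46 -0.54] t 14.0 w 0.0641
scene (130, 254, 24, 24) [ 0.4858 -0.3296]
scene (253, 219, 23, 22) [ 0.6197 -0.0772]
scene (174, 219, 23, 22) [ 0.4868 -0.2044]
```

```bash
python3 -m pendant '[[0.75,-0.002,-0.0045,0.05,0,0,0],[0.75,-0.002,-0.0045,0.1,0,0,0],[0.75,-0.002,-0.0045,0.13,0,0,0],[0.75,-0.002,-0.0045,0.135,0,0,0],[0.75,-0.002,-0.0045,0.135,0,0,0]]' >/dev/null; python3 d.py .6195 -.079 .0145
```

```text
pos [ 0.6196 -0.0795  0.0399] R0 [-0.9718  0.2357 -0.0029] z [ 2.7e-03 -9.0e-04 -1.0e+00] tooldelta [0.0003 0.0005 0.0254] F [ 0.53 -0.14  1.27] t 14.725 w 0.0642
```

```bash
python3 -m pendant '[[0.75,0,0,0.015,0,0,0],[0.75,0,0,0.026,0,0,0],[0.75,0,0,0.026,0,0,0]]' |grep -E "pos|ft"; python3 d.py .6195 -.079 .0145
```

```text
position: [0.6185, -0.0798, 0.0115]
ft_force: [0.2, 0.2, -0.0]
pos [ 0.6185 -0.0798  0.0115] R0 [-9.716e-01  2.366e-01  5.000e-04] z [-5.e-04  2.e-04 -1.e+00] tooldelta [-0.0008  0.001  -0.003 ] F [ 0.2   0.17 -0.03] t 15.1 w 0.0642
```

```bash
python3 -m pendant '[[0.5,0,0,0,0,0,0],[0.5,0,0,0,0,0,0],[0.5,0,0,0,0,0,0]]' 50 >/dev/null;  python3 d.py .6195 -.079 .0145;python3 -m pendant '[[0.5,0,0,-0.03,0,0,0],[0.5,0,0,-0.06,0,0,0],[0.5,0,0,-0.06,0,0,0]]' 50;  python3 d.py .5768 .1852 .25
```

```text
pos [ 0.6197 -0.0801  0.014 ] R0 [-0.9716  0.2365 -0.0038] z [ 0.0036 -0.0011 -1.    ] tooldelta [ 0.0005  0.001  -0.0005] F [-2.03  1.18 14.59] t 15.475 w 0.0508
time_s: 15.85
position: [0.6195, -0.08, 0.0736]
tool_rot: [[-0.972, 0.236, 0.004], [0.236, 0.972, -0.001], [-0.004, -0.0, -1.0]]
ft_force: [0.2, -0.9, -1.6]
grip_width: 0.05
gripper_force: 52.2
pos [ 0.6195 -0.08    0.0736] R0 [-0.9716  0.2365 -0.0038] z [ 0.0036 -0.0012 -1.    ] tooldelta [ 0.1035  0.2476 -0.1769] F [ 0.22 -0.89 -1.63] t 15.85 w 0.05
```

```bash
python3 -m pendant '[[0.5,0,0,-0.06,0,0,0],[0.5,0,0,-0.12,0,0,0],[0.5,0.02,0.05,-0.175,0,0,0],[0.5,0.045,0.11,-0.18,0,0,0],[0.5,0.07,0.17,-0.18,0,0,0]]' >/dev/null;python3 d.py .5768 .1852 .25
```

```text
pos [0.5931 0.0871 0.2508] R0 [-9.714e-01  2.375e-01  3.000e-04] z [-3.e-04  1.e-04 -1.e+00] tooldelta [0.0391 0.0914 0.0008] F [ 1.05  1.03 -2.64] t 16.475 w 0.0505
```

```bash
python3 -m pendant '[[0.5,0.02,0.05,0,0,0,0],[0.5,0.039,0.091,0,0,0,0],[0.5,0.039,0.091,0,0,0,0],[0.5,0.039,0.091,0,0,0,0],[0.5,0.039,0.091,0,0,0,0]]' >/dev/null;python3 -m pendant '[[0.5,0,0,0,0,0,0],[0.5,0,0,0,0,0,0]]' >/dev/null;python3 d.py .5768 .1852 .215
```

```text
pos [0.5772 0.1828 0.2514] R0 [-0.9714  0.2373  0.    ] z [-0. -0. -1.] tooldelta [0.0009 0.0023 0.0364] F [ 0.04  0.43 -1.71] t 17.35 w 0.0503
```

```bash
python3 -m pendant '[[0.5,0.001,0.0023,0.02,0,0,0],[0.5,0.001,0.0023,0.036,0,0,0],[0.5,0.001,0.0023,0.036,0,0,0],[0.5,0.001,0.0023,0.036,0,0,0]]' >/dev/null;python3 d.py .5768 .1852 .215
```

```text
pos [0.5769 0.1857 0.2163] R0 [-0.9716  0.2367 -0.0012] z [ 1.3e-03  2.0e-04 -1.0e+00] tooldelta [-0.     -0.0005  0.0013] F [-0.09 -0.21 -2.54] t 17.85 w 0.05
```

```bash
python3 -m pendant '[[0.5,0,-0.0005,0.003,0,0,0],[0.5,0,-0.0005,0.006,0,0,0],[0.5,0,-0.0005,0.009,0,0,0],[0.5,0,-0.0005,0.011,0,0,0],[0.5,0,-0.0005,0.011,0,0,0]]' >/dev/null;python3 d.py .5768 .1852 .215;python3 -m pendant '[[0.5,0,0,0,0,0,0]]'|grep ft_f
```

```text
pos [0.5764 0.1853 0.2043] R0 [-9.716e-01  2.365e-01  3.000e-04] z [-3.e-04 -1.e-04 -1.e+00] tooldelta [-0.0004 -0.     -0.0107] F [-0.45 -0.51 -2.38] t 18.475 w 0.0502
ft_force: [-0.1, -0.2, -2.2]
```

```bash
python3 -m pendant '[[0.5,-0.0003,0,0.003,0,0,0],[0.5,-0.0003,0,0.006,0,0,0],[0.5,-0.0003,0,0.006,0,0,0]]' |grep -E "pos|ft_f";python3 -m pendant '[[0.5,0,0,0,0,0,0]]'|grep -E "pos|ft_f"
```

```text
position: [0.5766, 0.1852, 0.1981]
ft_force: [0.0, -0.5, -2.4]
position: [0.5768, 0.1853, 0.1985]
ft_force: [-0.0, -0.7, -1.1]
```

```bash
python3 -m pendant '[[0.5,0,0,0.003,0,0,0],[0.5,0,0,0.006,0,0,0],[0.5,0,0,0.006,0,0,0]]' |grep -E "pos|ft_f";python3 -m pendant '[[0.5,0,0,0.004,0,0,0],[0.5,0,0,0.008,0,0,0],[0.5,0,0,0.012,0,0,0],[0.5,0,0,0.014,0,0,0],[0.5,0,0,0.014,0,0,0]]'|grep -E "pos|ft_f"
```

```text
position: [0.5766, 0.1852, 0.1921]
ft_force: [0.5, -0.1, -2.4]
position: [0.5767, 0.1852, 0.1783]
ft_force: [1.0, 0.0, -1.4]
```

```bash
python3 -m pendant '[[0.5,0,0,0.002,0,0,0],[0.5,0,0,0.004,0,0,0],[0.5,0,0,0.006,0,0,0],[0.5,0,0,0.006,0,0,0]]' |grep -E "pos|ft_f";python3 -m pendant '[[0.5,0,0,0,0,0,0]]'|grep -E "pos|ft_f"
```

```text
position: [0.5767, 0.1853, 0.1723]
ft_force: [0.7, -0.4, -2.0]
position: [0.5767, 0.1853, 0.1725]
ft_force: [-0.2, -0.2, -2.2]
```

```bash
python3 -m pendant '[[0.5,0,0,0.002,0,0,0],[0.5,0,0,0.004,0,0,0],[0.5,0,0,0.004,0,0,0]]' |grep -E "pos|ft_f";python3 -m pendant '[[0.5,0,0,0,0,0,0]]'|grep -E "pos|ft_f"
```

```text
position: [0.5768, 0.1853, 0.1683]
ft_force: [-0.2, -0.2, -1.9]
position: [0.5768, 0.1853, 0.1685]
ft_force: [-0.2, -0.4, -0.4]
```

```bash
python3 -m pendant '[[0.5,0,0,0.002,0,0,0],[0.5,0,0,0.003,0,0,0],[0.5,0,0,0.003,0,0,0]]' |grep -E "pos|ft_f";python3 -m pendant '[[0.5,0,0,0,0,0,0]]'|grep -E "pos|ft_f"
```

```text
position: [0.5768, 0.1853, 0.1655]
ft_force: [0.3, -0.1, -0.1]
position: [0.5768, 0.1853, 0.1655]
ft_force: [-0.4, 0.8, -0.2]
```

```bash
python3 -m pendant '[[0.68,0,0,0,0,0,0],[0.72,0,0,0,0,0,0],[0.75,0,0,-0.005,0,0,0],[0.75,0,0,-0.03,0,0,0],[0.75,0,0,-0.07,0,0,0]]' 50 >/dev/null; python3 -m pendant '[[0.75,0,0,-0.03,0,0,0],[0.75,0,0,-0.06,0,0,0],[0.75,0,0,-0.06,0,0,0]]' >/dev/null; python3 d.py .4863 -.206 .25
python3 -c "
from h import *
im=env.get_image('scene')['image']; a=cv2.resize(im[70:160,285:375],(600,600),interpolation=cv2.INTER_CUBIC)
cv2.imwrite('pics/p4.png',a)"
```

```text
pos [0.5772 0.1854 0.2981] R0 [-0.9716  0.2365 -0.0048] z [ 5.1e-03  6.0e-04 -1.0e+00] tooldelta [-0.0039 -0.4019  0.0474] F [ 0.43 -0.18 -0.71] t 22.725 w 0.0644
```

View pics/p4.png

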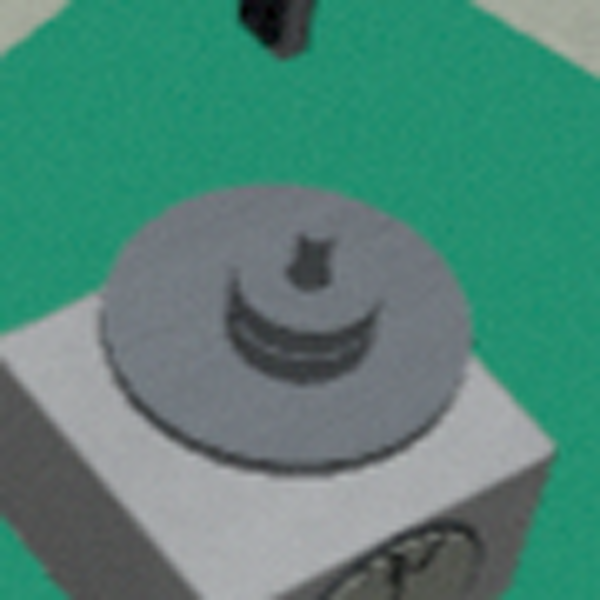

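Both rings are stacked flat, and the pin stub shows at crop (310,262). The dial needs reading, so I'll rectify it numerically.

```bash
cat > dial.py <<'E'
from h import *
S=env.get_image("scene")
c=lambda u,v:((u+.5)/5-.5+270,(v+.5)/5-.5+55)
A=at(S,c(243,540),.1);B=at(S,c(491,412),.1); h=(B-A)/np.linalg.norm(B-A); print("edge",np.linalg.norm(B-A))
n=np.cross(h,[0,0,1])
def onplane(uv):
    o,d=ray(S,uv);p=o+d*(n@(A-o))/(n@d);return (p-A)@h,p[2]
C=onplane(c(365,546));print("centre",C)
def prof(img,r0,r1):
    th=np.radians(np.arange(-120,121,4)); rs=np.linspace(r0,r1,8)
    m=np.array([[proj(S,A+h*(C[0]+r*np.sin(t))+np.array([0,0,C[1]-A[2]+r*np.cos(t)])) for r in rs] for t in th]).astype(np.float32)
    return np.degrees(th),cv2.remap(cv2.cvtColor(img,cv2.COLOR_BGR2GRAY),m,None,cv2.INTER_CUBIC).mean(1)
img=S["image"]
print("tip1 angle",[np.degrees(np.arctan2(p[0]-C[0],p[1]-C[1])) .round() for p in map(onplane,[c(335,537),c(352,510),c(372,495),c(402,492)])])
old=cv2.imread("pics/scene0.png")
t,a=prof(old,.008,.024);_,b=prof(img,.008,.024);_,d=prof(img,.028,.038);_,e=prof(old,.028,.038)
for r in zip(t,a,b,e,d): print(*map(int,r))
E
python3 dial.py
```

```text
edge 0.14498679186981658
centre (np.float64(0.08332529368030142), np.float64(0.03530109611927468))
tip1 angle [np.float64(-44.0), np.float64(-22.0), np.float64(-7.0), np.float64(25.0)]
-119 85 85 83 84
-116 85 85 83 84
-112 85 85 83 85
-108 85 84 83 85
-104 85 84 83 84
-100 85 84 83 84
-96 85 84 83 85
-92 86 84 83 86
-88 85 84 84 85
-84 85 84 85 84
-80 85 84 85 84
-76 85 84 84 84
-72 85 84 84 83
-68 85 85 84 82
-64 85 85 85 84
-59 84 85 83 85
-56 82 84 82 84
-52 80 84 86 84
-48 74 83 80 83
-44 60 83 56 84
-40 50 81 60 84
-36 53 78 77 83
-32 64 77 84 82
-28 71 76 85 85
-24 74 74 85 84
-20 76 75 83 84
-16 78 73 82 82
-12 78 68 70 72
-8 78 64 58 49
-4 80 60 61 36
0 82 57 78 49
4 83 60 83 61
8 82 66 75 67
12 82 73 63 62
16 82 78 56 57
20 83 82 61 63
24 84 83 74 75
28 84 84 83 82
32 84 84 85 85
36 84 84 84 85
40 83 85 83 86
44 84 85 84 85
48 84 85 85 85
52 84 85 84 83
56 84 85 84 82
59 85 85 84 83
64 85 85 84 83
68 85 85 82 83
72 85 85 81 83
76 84 86 80 83
80 84 86 80 81
84 83 86 80 80
88 83 85 80 80
92 83 85 81 81
96 84 85 82 82
100 85 84 82 82
104 85 84 81 80
108 85 84 80 80
112 84 84 83 81
116 83 84 86 83
119 82 84 84 84
```

The rectified dial puts the bars at −7° and +16.5° and the needle at about 0°. That is roughly 0.026, between the bars, up from roughly 0.008 empty. A third ring would overshoot, so I stop here and hand in.

```bash
python3 -m pendant '[[0.75,0,0,-0.02,0,0,0],[0.75,0,0,-0.02,0,0,0],[0.75,0,0,-0.02,0,0,0]]' | grep -E "pos"; python3 -c "
from h import *
rings(); print(env.close_job())"
```

```text
position: [0.5765, 0.1852, 0.3141]
scene (130, 254, 24, 24) [ 0.4858 -0.3296]
scene (174, 219, 23, 22) [ 0.4867 -0.2044]
the job is handed in; nothing more can be done
None
```

The job is handed in: two rings lie flat on the tray over the pin, the needle reads about 0.026 (between the bars at 0.023 and 0.033), and the two spare rings are on the bench where they started.

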